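Find the thread, screw the canister lid home and bolt it

ROBOT

A 6-joint arm with a two-finger parallel gripper is mounted at the origin on a cart in front of the work surface, level with it; the furniture and walls round the work are solid. World frame = base frame: x ahead of the robot, y to its left, z up, the work surface at z = 0. Lengths are in mm, angles in rad, forces in N, time in s.
With the tool pointing down it reaches from about 375 to 750 mm from the base axis. Payload 9 kg.
Tool frame: the origin (TCP) lies on the centre line of the jaws, within the pads' length; the fingertips stand 22 mm ahead of it and the grasp point (between the pads) lies 3 mm ahead of it (ctrl.tips_ahead is the z of the fingertips in the tool frame, in mm); z points along the fingers, y is the line along which they close (so a half turn about z gives the same grasp; the last joint's range is limited). The gripper opens to 85 mm and grips with 20 to 120 N. Pads are 22 mm wide; open, the fingers measure 114 mm over their backs; the gripper's body (76 mm by 85 mm) begins 54 mm behind the grasp point. The pads swing forward as they close: fully open they stand 13 mm farther back than shut.
Start: joints at [-1.539, 0.104, 0.097, 1.564, 0, 1.353], TCP at [148.334, -581.404, 253.331] pointing down, gripper open.
Joint ranges: [-2.99, 2.99], [-0.84, 1.86], [-1.1, 1.16], [-1.84, 2.11], [-1.51, 1.56], [-3.14, 3.14]. Speed limits (rad/s): [2.22, 2.22, 2.57, 3.14, 3.14, 3.14].

INTERFACE

Orientations are given as a rotation vector (axis times angle).
In Python, from workcell import ctrl gives the robot as it stands. The module is installed in compiled form; this text tells all that it offers.
- The arm moves only by the tool carry_out, never from a script. Its argument "motion" is a list that holds one entry, the list of rows, each a list of 5 numbers: the shift along the tool's x, y, z each as a share of 0.025 m, from -1 to 1, then the turn about the tool's z as a share of pi/4 rad, from -1 to 1, then the opening, from -1 (shut) to 1 (fully open). A call has 1 to 8 rows; each row shifts and turns the commanded pose from where the row before left it, along the tool's axes as they then stand; what a row does not reach is not made up. A row lasts 1/8 s, in which the tool goes at most 62.5 mm and 10.7 degrees, less where a joint would pass 70% of its speed; a pose out of reach is approached as far as the arm can. A call with a number of a shift or a turn outside -1 to 1 is refused whole. A call with a gripper value outside its range is refused whole. The fingers move at their own pace and stop on an object; "newtons" is the grip in N (left out, the last holds). Time passes only in rows, so rows that do not move let the fingers close. It gives the time, the measured TCP pose, the force, the opening and the grip force at its end, in the units of the state.
- ctrl.read_state(): the state, without advancing time (a new reading comes with each control period).
- ctrl.camera(name): name is "scene" or "top" or "wrist"; returns the picture (384x512x3 uint8, blue, green, red); there is no depth.
- ctrl.camera_params(name): a dict with "intrinsics" (3x3 intrinsics, pixels), "world_from_camera" (4x4, takes a point from camera to world coordinates); the wrist camera has in their place "hand_eye" (4x4, takes a point from camera to tool coordinates, whose origin is the TCP and whose axes are the flange's). Camera axes: x right, y down, z forward; pixel columns grow to the right and rows downward; lengths in mm; the calibration is good to about 2 mm. A picture is of the moment at which its call begins: read the wrist's pose just before it. camera_params takes no time and is no camera call.
- ctrl.sign_off(): hands the job in; it is judged then, once.
The state is a dict: "time": time; "joint_pos": joint angles; "qvel": joint speeds; "joint_efforts": joint torques, N m; "position": TCP position; "ee_rot": TCP orientation; "contact_force": force on the tool from outside, world axes, zero at the start; "wrist_torque": the same for the moment, N m; "width": finger opening in mm; "gripper_force": force on a finger pad.
Only numpy, scipy, OpenCV 4.12 (cv2) and the standard library are available. Lean on these libraries where they do the work, as an engineer would, in place of code of your own. Each camera call takes 0.05 s, during which the arm holds its last target. There are 200 camera calls.

TASK

The lid of the blue canister is only sitting on top of its thread: turn it back (anticlockwise from above) by its red bar until it drops into the thread, then screw it forward (clockwise) until it is fully down. Go on turning to the next place where a notch in the lid's rim lines up with the bolt, and push the bolt's yellow pad fully in so that the lid is locked. Do not tip the lid, and leave the tools, the glue bottle and the tin where they are.

Things in the scene. Friction and masses are not known exactly. Their poses are not given: they have to be found in the camera images.
- canister: Blue metal canister fixed on the bench, 130 mm across, 80 mm high to its shoulder. Origin: centre of its underside on the bench, z up along its axis, x towards one of its three thread entries (120 degrees apart). The threaded neck is hidden by the lid.
- lid: Grey round screw lid, loose, 0.45 kg, greased thread. Origin: on its axis in the plane of its lower edge; z up, x along its red bar. 122 mm across the skirt, 144 mm over the twelve rim teeth, flat top 36 mm above the origin. Origin above the canister's origin: 101.5 mm at the start, on top of the thread; 89 mm once dropped into the thread; 83 mm fully down.
- bar_end (a point): Middle of the +x end of the lid's red bar grip, 80 mm from the lid's axis and 47.5 mm above the lid's origin. The bar runs across the whole lid, centred: 160 mm long, 18 mm wide, from 36 to 59 mm above the lid's origin, 8 mm past the teeth at either end. It may be pushed round with closed fingers or gripped.
- lid_notch (a point): In one of twelve rim notches of the lid, on the lid's x axis, 66 mm from its axis, 13 mm above its origin; the other notches follow every 30 degrees. Notches are 11 mm deep radially and 13 mm (root) to 19 mm (mouth) wide; the teeth between them reach from 3 to 23 mm above the lid's origin.
- neck_top (a point): Centre of the neck's top on the canister's axis, 107 mm above the bench, under the lid. Thread: turn = degrees of the lid's x axis clockwise from the canister's x axis, modulo 120. Start: 32 to 85. Turned back, the lid falls in at turn 10 to 0 and stops hard at -11. Turned clockwise, it sinks over turn 16 to 50, is fully down from 50 on and stops hard at 94 (also if still on top).
- bolt_pad (a point): Centre of the outer face of the lock bolt's yellow push pad (26 wide, 24 high, 6 mm thick), 95 mm above the bench, 118 mm from the canister's axis (bolt out) or 106 mm (in). The brass bolt, 8 mm thick, round tip, points level at the axis. Its steel bracket on the canister's left, at varying angles, is 109 mm high and reaches 99 mm from the axis.
- bolt (a joint): Travel of the lock bolt towards the canister's axis, in m: 0 out (start 0 to 0.002), 0.012 fully in. About 3 N moves it and it stays where left. It enters only a notch facing it within about 2 degrees (a tooth stops it at about 0.004). With the lid fully down at least one notch can be brought to it. With the lid still high it would wrongly slide under it.
- glue_bottle: Yellow glue bottle with an orange tip, 47 mm across, 136 mm high, standing. Origin: centre of its underside. To be left alone.
- needle_pliers: Blue-handled long-nose pliers lying flat, 168 x 52 x 13 mm. Origin: centre of the underside. To be left alone.
- side_cutters: Red-handled side cutters lying flat, 116 x 51 x 13 mm. Origin: centre of the underside. To be left alone.
- tin: Blue tin with brushes and sticks in it, 95 mm across, 131 mm high. Origin: centre of its underside. To be left alone.

How it is judged (in metres and radians):
On the way, in this order (a step that is already met when the one before it is completed fails the run):
1. the lid has dropped into the thread (z of lid in the frame of canister below 0.0915 m and angle between lid's own z axis and vertical below 0.06 rad), for 0.1 s.
2. the lid is screwed fully down (z of lid in the frame of canister below 0.0847 m and angle between lid's own z axis and vertical below 0.06 rad and value of joint bolt below 0.006 m), for 0.1 s.
3. the bolt is in a notch of the rim (value of joint bolt above 0.0095 m and z of lid in the frame of canister below 0.0847 m), for 0.2 s.
At the end, for the whole second after the job is handed in: The lid is fully down on the canister (its origin less than 84.7 mm above the canister's, within 4 mm of its axis, tilted less than 0.04 rad) and at rest, and the lock bolt is at least 9.5 mm in, standing in a notch of the rim (all of step 3 and horizontal distance between lid and canister below 0.004 m and angle between lid's own z axis and vertical below 0.04 rad and linear speed of lid below 0.01 m/s); the robot touches nothing.
It fails at once if the lid is tipped by more than 0.2 rad (angle between lid's own z axis and vertical above 0.2 rad).
It fails at once if a tool, the glue bottle or the tin is moved by more than 30 mm (distance of any of glue_bottle, needle_pliers, side_cutters, tin from where it was at the start of the episode above 0.03 m).
It also fails if it takes over 58 s, if anything falls off the work surface, if the arm or the gripper's body presses on something with over 40 N, if the wrist force passes 120 N, or if a joint passes its speed limit or range.

## Working session

There is one attempt and no reset: what is moved stays moved. The work goes in short steps, Python scripts to look and compute and a tool call to move; the robot and the scene stay as the last step left them, time stands still between calls to the robot, and variables do not carry over. Pictures are saved under pics/ and viewed, at most 10 in all, crops included, and the job is handed in when it is done.

Besides the shell and the picture viewer there is one more tool, called after "Request:" as name(argument=value, ...) on one line, values as JSON. carry_out: Moves the arm, as the interface text tells. Shift numbers are shares of 0.025 m and turn numbers shares of pi/4 rad, none past 1 either way. Its arguments: {"type":"object","properties":{"motion":{"type":"array"},"newtons":{"type":"number"}},"required":["motion"]}

```bash
mkdir -p pics
python3 - <<'E'
from workcell import ctrl
import cv2,numpy as np
s=ctrl.read_state();print({k:np.round(v,3).tolist() for k,v in s.items()})
a=ctrl.camera("scene");b=ctrl.camera("top")
cv2.imwrite("pics/scene0.png",a);cv2.imwrite("pics/top0.png",b)
for n in("scene","top","wrist"):print(n,{k:np.round(v,3).tolist() for k,v in ctrl.camera_params(n).items()})
E
```

```text
{'time': 0.0, 'joint_pos': [-1.539, 0.105, 0.096, 1.564, 0.0, 1.353], 'qvel': [0.001, 0.0, 0.001, 0.001, -0.0, -0.004], 'joint_efforts': [0.0, -55.694, 50.365, 0.017, -0.0, -0.0], 'position': [148.325, -581.063, 252.527], 'ee_rot': [-3.116, -0.391, -0.0], 'contact_force': [0.475, 0.273, 0.243], 'wrist_torque': [0.033, -0.029, -0.029], 'gripper_force': 0.0, 'width': 85.193}
scene {'intrinsics': [[491.921, 0.0, 255.219], [0.0, 491.921, 192.013], [0.0, 0.0, 1.0]], 'world_from_camera': [[0.987, 0.075, -0.142, 710.804], [0.16, -0.562, 0.812, -748.48], [-0.018, -0.824, -0.567, 851.164], [0.0, 0.0, 0.0, 1.0]]}
top {'intrinsics': [[433.587, 0.0, 250.975], [0.0, 433.587, 185.856], [0.0, 0.0, 1.0]], 'world_from_camera': [[0.023, -0.996, 0.091, 431.54], [-0.999, -0.026, -0.028, 326.123], [0.031, -0.091, -0.995, 1135.316], [0.0, 0.0, 0.0, 1.0]]}
wrist {'intrinsics': [[277.368, 0.0, 256.177], [0.0, 277.368, 185.593], [0.0, 0.0, 1.0]], 'hand_eye': [[0.0, -0.947, -0.322, 83.718], [1.0, 0.0, 0.001, 0.789], [-0.001, -0.322, 0.947, -120.252], [0.0, 0.0, 0.0, 1.0]]}
```

View pics/top0.png

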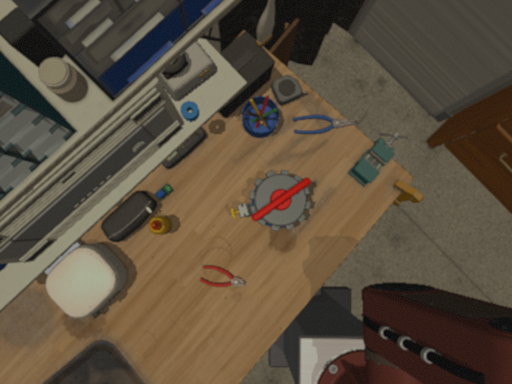

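View pics/scene0.png

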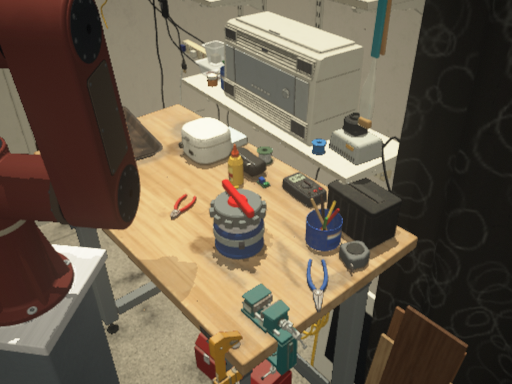

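The top view shows the lid at about (281,200), the red bar from (254,217) to (309,181) and the yellow pad at about (234,211). The scene view confirms the bolt sits on the left, next to the glue bottle.

```bash
cat > h.py <<'E'
from workcell import ctrl
import cv2,numpy as np
def ray(name,px,z,T=None):
    p=ctrl.camera_params(name);K=p["intrinsics"];W=p["world_from_camera"] if T is None else T
    px=np.atleast_2d(np.float64(px))
    d=np.c_[(px-[K[0][2],K[1][2]])/K[0][0],np.ones(len(px))]@np.array(W)[:3,:3].T
    o=np.array(W)[:3,3]
    return o+d*((z-o[2])/d[:,2])[:,None]
def bar(img,roi,z,name="top"):
    h=cv2.cvtColor(img,cv2.COLOR_BGR2HSV)
    m=(((h[...,0]<6)|(h[...,0]>174))&(h[...,1]>190)&(h[...,2]>110)).astype(np.uint8)
    k=np.zeros_like(m);x0,x1,y0,y1=roi;k[y0:y1,x0:x1]=1;m*=k
    ys,xs=np.nonzero(m);return m,np.c_[xs,ys]
def st():
    s=ctrl.read_state()
    print("t",round(s["time"],2),"p",np.round(s["position"],1),"r",np.round(s["ee_rot"],3),"F",np.round(s["contact_force"],1),"w",round(float(s["width"]),1),"q",np.round(s["joint_pos"],2))
    return s
E
python3 - <<'E'
from h import *
im=cv2.imread("pics/top0.png")
m,p=bar(im,(235,330,165,235),160)
r=cv2.minAreaRect(p.astype(np.float32));print(r)
for q in cv2.boxPoints(r):print(ray("top",q,160.5).round(1))
w=ray("top",p,160.5)[:,:2];c=w.mean(0);print("c",c,"ang",[np.degrees(np.arctan2(*v[::-1])) for v in np.linalg.svd(w-c,full_matrices=0)[2]])
h=cv2.cvtColor(im,cv2.COLOR_BGR2HSV)
m=cv2.inRange(h,(20,120,100),(35,255,255));ys,xs=np.nonzero(m[195:225,222:252]);ys+=195;xs+=222
print(len(xs),xs.min(),xs.max(),ys.min(),ys.max());w=ray("top",np.c_[xs,ys],107)[:,:2];print(w.mean(0),w.min(0),w.max(0))
cv2.imwrite("pics/c0.png",cv2.resize(im[100:300,180:380],(600,600),interpolation=2))
E
```

```text
((280.5, 199.00001525878906), (19.091880798339844, 67.17514038085938), 45.0)
[[453.  299.  160.5]]
[[563.4 193.5 160.5]]
[[533.3 162.3 160.5]]
[[423.6 268.1 160.5]]
c [493.03248232 230.75852871] ang [np.float64(126.33952080905648), np.float64(-143.6604791909435)]
47 230 238 208 218
[461.21479492 337.48672961] [448.50033165 326.15467816] [472.05758771 345.33129806]
```

View pics/c0.png

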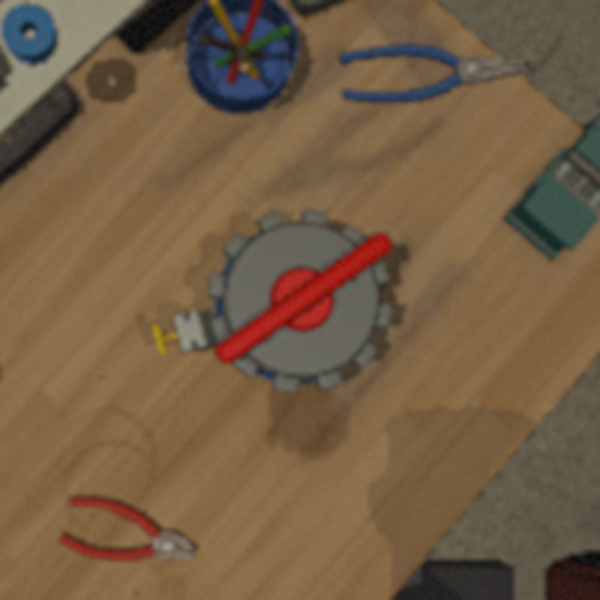

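Request:
carry_out(motion=[[[0.936,-0.615,0,0,1],[0.936,-0.615,0,0,1],[0.936,-0.615,0,0,1],[0.936,-0.615,0,0,1],[0.936,-0.615,0,0,1],[0.936,-0.615,0,0,1],[0.936,-0.615,0,0,1],[0.936,-0.615,0,0,1]]], newtons=40)

```text
time: 1.1
position: [299.8, -415.0, 252.9]
ee_rot: [-3.117, -0.391, 0.0]
contact_force: [0.4, 0.2, 0.0]
width: 85.5
gripper_force: 0.0
```

Request:
carry_out(motion=[[[0.936,-0.615,0,0,1],[0.936,-0.615,0,0,1],[0.936,-0.615,0,0,1],[0.936,-0.615,0,0,1],[0.936,-0.615,0,0,1],[0.936,-0.615,0,0,1],[0.936,-0.615,0,0,1],[0.936,-0.615,0,0,1]]])

```text
time: 2.1
position: [450.8, -249.6, 252.9]
ee_rot: [-3.117, -0.391, 0.001]
contact_force: [0.3, 0.3, -0.8]
width: 85.4
gripper_force: 0.0
```

Request:
carry_out(motion=[[[0.321,-0.911,0,0,0],[0.321,-0.911,0,0,0],[0.321,-0.911,0,0,0],[0.321,-0.911,0,0,0],[0.321,-0.911,0,0,0],[0.321,-0.911,0,0,0],[0.321,-0.911,0,0,0],[0.321,-0.911,0,0,0]]])

```text
time: 3.1
position: [467.3, -57.2, 252.9]
ee_rot: [-3.117, -0.391, 0.001]
contact_force: [0.9, -0.3, -0.1]
width: 42.9
gripper_force: 0.0
```

Request:
carry_out(motion=[[[0.321,-0.911,0,0,0],[0.321,-0.911,0,0,0],[0.321,-0.911,0,0,0],[0.321,-0.911,0,0,0],[0.321,-0.911,0,0,0],[0.321,-0.911,0,0,0],[0.321,-0.911,0,0,0],[0.321,-0.911,0,0,0]]])

```text
time: 4.1
position: [484.5, 135.2, 252.9]
ee_rot: [3.117, 0.391, -0.001]
contact_force: [0.1, 0.1, -0.1]
width: 42.7
gripper_force: 0.0
```

Request:
carry_out(motion=[[[0.321,-0.911,0,0,0],[0.321,-0.911,0,0,0],[0.321,-0.911,0,0,0],[0.321,-0.911,0,0,0],[0,0,0,-0.22,0],[0,0,0,-0.22,0],[0,0,0,-0.22,0],[0,0,0,-0.22,0]]])

```text
time: 5.1
position: [493.0, 230.6, 252.8]
ee_rot: [-2.796, -1.432, 0.001]
contact_force: [-0.3, 0.1, 1.4]
width: 42.8
gripper_force: 0.0
```

Request:
carry_out(motion=[[[0,0,0,-0.23,0],[0,0,0,-0.23,0],[0,0,0,-0.23,0],[0,0,0,-0.23,0],[0,0,0,-0.23,0],[0,0,0,-0.23,0],[0,0,0,-0.23,0],[0,0,0,0,0]]])

```text
time: 6.1
position: [493.1, 230.5, 252.9]
ee_rot: [-1.419, -2.802, 0.001]
contact_force: [-0.2, 1.4, -0.1]
width: 42.7
gripper_force: 0.0
```

```bash
cat >> h.py <<'E'
from scipy.spatial.transform import Rotation as R
def wristT(s):
    T=np.eye(4);T[:3,:3]=R.from_rotvec(s["ee_rot"]).as_matrix();T[:3,3]=s["position"]
    return T@np.array(ctrl.camera_params("wrist")["hand_eye"])
def shot(fn):
    s=st();X=R.from_rotvec(s["ee_rot"]).as_matrix()[:,0];print("yaw_x",np.degrees(np.arctan2(X[1],X[0])).round(2))
    im=ctrl.camera("wrist");cv2.imwrite(fn,im);np.save(fn+".npy",wristT(s));return im,wristT(s)
E
python3 - <<'E'
from h import *
im,T=shot("pics/w1.png")
E
```

```text
t 6.1 p [493.1 230.5 252.9] r [-1.419e+00 -2.802e+00  1.000e-03] F [-0.2  1.4 -0.1] w 42.7 q [ 0.2  -0.07 -0.07  1.56 -0.    1.13]
yaw_x 126.29
```

View pics/w1.png

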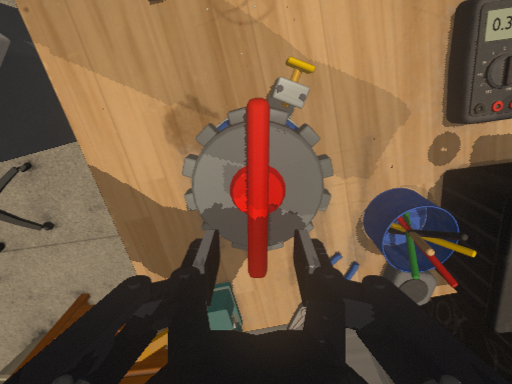

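The wrist view shows the bar running upright from (258,98) to (258,277) with its hub near (257,189). The bracket is at about (290,93) and the pad at about (300,66).

```bash
cat >> h.py <<'E'
def meas(im,T,zbar):
    h=cv2.cvtColor(im,cv2.COLOR_BGR2HSV)
    m=cv2.inRange(h,(0,190,70),(8,255,255))|cv2.inRange(h,(172,190,70),(180,255,255))
    n,l,s,_=cv2.connectedComponentsWithStats(m);k=1+np.argmax(s[1:,4]);m=(l==k).astype(np.uint8)
    mb=cv2.GaussianBlur(h,(3,3),0)[...,2]
    ys,xs=np.nonzero(m);w=ray("wrist",np.c_[xs,ys],zbar,T)[:,:2]
    c=np.median(w,0)
    for _ in range(4):
        d=np.linalg.svd(w-w.mean(0),full_matrices=0)[2][0] if _==0 else d
        n_=np.array([-d[1],d[0]]);u=(w-c)@d;v=(w-c)@n_
        sel=(np.abs(v)<13)&(np.abs(u)>32)
        P=np.polyfit(u[sel],v[sel],1);d=d+P[0]*n_;d/=np.linalg.norm(d);c=c+P[1]*n_
    n_=np.array([-d[1],d[0]]);u=(w-c)@d;v=(w-c)@n_;uu=u[np.abs(v)<6]
    c=c+d*(np.percentile(uu,.2)+np.percentile(uu,99.8))/2
    print("bar centre",c.round(1),"len",np.ptp(uu).round(1),"ang",np.degrees(np.arctan2(d[1],d[0])).round(2)%180)
    y=cv2.inRange(h,(20,150,110),(32,255,255));n,l,s,ce=cv2.connectedComponentsWithStats(y)
    for i in range(1,n):
        if s[i,4]>40:
            ys,xs=np.nonzero(l==i);q=np.c_[xs,ys];g=ray("wrist",q,107,T)[:,:2]
            if np.linalg.norm(g.mean(0)-c)<150:
                b=cv2.minAreaRect(g.astype(np.float32));print("pad",s[i],"rect",np.round(b[0],1),np.round(b[1],1),round(b[2],1),"mean",g.mean(0).round(1),"dist",np.linalg.norm(b[0]-c).round(1),"ang from centre",np.degrees(np.arctan2(*(b[0]-c)[::-1])).round(2))
    return c,d
E
python3 - <<'E'
from h import *
im=cv2.imread("pics/w1.png");T=np.load("pics/w1.png.npy")
meas(im,T,160.5)
h=cv2.cvtColor(im,cv2.COLOR_BGR2HSV);print(h[66,300],h[110,258],h[190,245],h[75,296])
E
```

```text
bar centre [494.5 230.7] len 155.7 ang 126.15
pad [287  57  28  16 211] rect [463.1 338.3] [25.9  6. ] 16.4 mean [463.2 338.3] dist 112.1 ang from centre 106.25
[ 22 234 169] [  3 218 216] [  2 228 187] [ 20 192 222]
```

Request:
carry_out(motion=[[[-0.03,0.05,0.8,0,0],[0,0,0.8,0,0],[0,0,0.8,0,0],[0,0,0.6,0,0],[0,0,0.3,0,0],[0,0,0,0,0]]], newtons=20)

```text
time: 6.9
position: [494.5, 230.6, 170.4]
ee_rot: [-1.417, -2.803, 0.001]
contact_force: [-0.0, 0.7, -0.3]
width: 42.7
gripper_force: 0.0
```

Request:
carry_out(motion=[[[0,0,0,0,-0.52],[0,0,0,0,-0.52],[0,0,0,0,-0.52]]])

```text
time: 7.28
position: [494.9, 230.7, 171.2]
ee_rot: [1.417, 2.803, 0.001]
contact_force: [-0.5, 0.3, 0.2]
width: 20.6
gripper_force: 0.0
```

Request:
carry_out(motion=[[[0,0,0,-0.15,-0.52],[0,0,0,-0.15,-0.52],[0,0,0,-0.15,-0.52],[0,0,0,0,-0.52]]])

```text
time: 7.78
position: [494.8, 230.7, 170.9]
ee_rot: [0.904, 3.009, 0.0]
contact_force: [-0.3, -0.5, -0.2]
width: 20.5
gripper_force: 0.0
```

Run:
```python
from h import *
print(ctrl.tips_ahead,ctrl.read_state()["wrist_torque"].round(2) if hasattr(ctrl.read_state()["wrist_torque"],"round") else ctrl.read_state()["wrist_torque"])
im,T=shot("pics/w2.png");c,d=meas(im,T,160.5)
```

```text
22.0 [ 0.   -0.03  0.  ]
t 7.78 p [494.8 230.7 170.9] r [0.904 3.009 0.   ] F [-0.3 -0.5 -0.2] w 20.5 q [ 0.2  -0.06 -0.22  1.41 -0.    0.78]
yaw_x 146.57
bar centre [486.8 237. ] len 135.8 ang 140.85
pad [347  68  41  33 624] rect [461.9 335.4] [28.7  9.9] 16.9 mean [461.7 336. ] dist 101.4 ang from centre 104.19
```

View pics/w2.png

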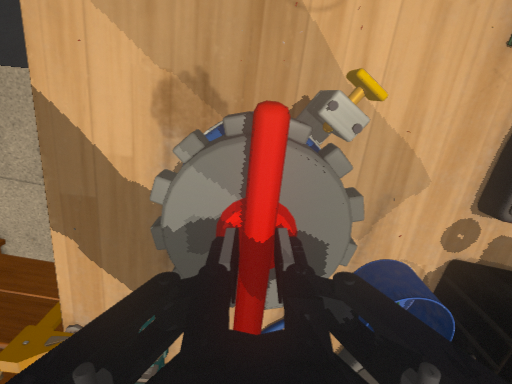

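The view shows the loose grip turning the bar, which is now at about 141° and trails the tool by 5.7°. The lid is level, so I carry on anticlockwise.

Request:
carry_out(motion=[[[0,0,0,-0.1,-0.52],[0,0,0,-0.1,-0.52],[0,0,0,-0.1,-0.52],[0,0,0,-0.1,-0.52],[0,0,0,-0.1,-0.52],[0,0,0,0,-0.52]]])

```text
time: 8.57
position: [494.7, 230.7, 170.8]
ee_rot: [0.302, 3.127, -0.0]
contact_force: [0.6, -0.1, -1.1]
width: 21.1
gripper_force: 0.0
```

Run:
```python
from h import *
im,T=shot("pics/w3.png");c,d=meas(im,T,160.5)
```

```text
t 8.57 p [494.7 230.7 170.8] r [ 0.302  3.127 -0.   ] F [ 0.6 -0.1 -1.1] w 21.1 q [ 0.2  -0.06 -0.22  1.41 -0.    0.39]
yaw_x 168.97
bar centre [484.6 233. ] len 135.7 ang 162.75
pad [384 119  32  38 663] rect [461.1 333.6] [30.9 12.5] 16.9 mean [460.6 334.1] dist 103.3 ang from centre 103.19
```

Request:
carry_out(motion=[[[0,0,0,-0.1,-0.52],[0,0,0,-0.1,-0.52],[0,0,0,-0.1,-0.52],[0,0,0,0,-0.52]]])

```text
time: 9.12
position: [494.7, 230.7, 170.7]
ee_rot: [0.067, -3.141, 0.0]
contact_force: [-0.4, 0.7, -0.8]
width: 20.5
gripper_force: 0.0
```

Run:
```python
from h import *
im,T=shot("pics/w4.png");c,d=meas(im,T,160.5)
```

```text
t 9.12 p [494.7 230.7 170.7] r [ 0.067 -3.141  0.   ] F [-0.4  0.7 -0.8] w 20.5 q [ 0.2  -0.06 -0.22  1.41 -0.    0.15]
yaw_x -177.54
bar centre [483.8 228.6] len 136.7 ang 0.27
pad [395 152  24  41 615] rect [461.1 332.6] [31.8 14.4] 16.5 mean [460.4 333.5] dist 106.4 ang from centre 102.32
```

Request:
carry_out(motion=[[[0,0,0,-0.1,-0.52],[0,0,0,-0.1,-0.52],[0,0,0,0,-0.52]]])

```text
time: 9.55
position: [494.6, 230.7, 170.7]
ee_rot: [0.313, -3.126, 0.0]
contact_force: [0.5, 0.2, 0.1]
width: 20.4
gripper_force: 0.0
```

Run:
```python
from h import *
im,T=shot("pics/w5.png");c,d=meas(im,T,160.5)
```

```text
t 9.55 p [494.6 230.7 170.7] r [ 0.313 -3.126  0.   ] F [0.5 0.2 0.1] w 20.4 q [ 0.2  -0.06 -0.22  1.41 -0.   -0.  ]
yaw_x -168.55
bar centre [483.4 227.7] len 135.4 ang 1.26
pad [395 174  24  41 648] rect [461.1 331.7] [31.5 15.9] 16.4 mean [460.3 332.4] dist 106.4 ang from centre 102.1
```

Request:
carry_out(motion=[[[0,0,0,-0.1,-0.52],[0,0,0,-0.1,-0.52],[0,0,0,0,-0.52]]])

```text
time: 9.98
position: [494.7, 230.7, 170.8]
ee_rot: [0.558, -3.092, 0.0]
contact_force: [0.7, 0.2, 0.2]
width: 20.5
gripper_force: 0.0
```

Run:
```python
from h import *
im,T=shot("pics/w6.png");c,d=meas(im,T,160.5)
cv2.imwrite("pics/w46.png",np.hstack([cv2.imread("pics/w4.png"),im])[60:,::1][:, 0:1024:1].copy() if 0 else cv2.resize(np.hstack([cv2.imread("pics/w4.png"),im]),(800,300)))
```

```text
t 9.97 p [494.7 230.7 170.8] r [ 0.558 -3.092  0.   ] F [0.7 0.2 0.2] w 20.5 q [ 0.2  -0.06 -0.22  1.41 -0.   -0.16]
yaw_x -159.55
bar centre [481.9 227.5] len 133.8 ang 3.12
pad [391 195  26  42 645] rect [461.2 331.3] [32.5 16.7] 19.5 mean [460.6 331.9] dist 105.9 ang from centre 101.31
```

View pics/w46.png

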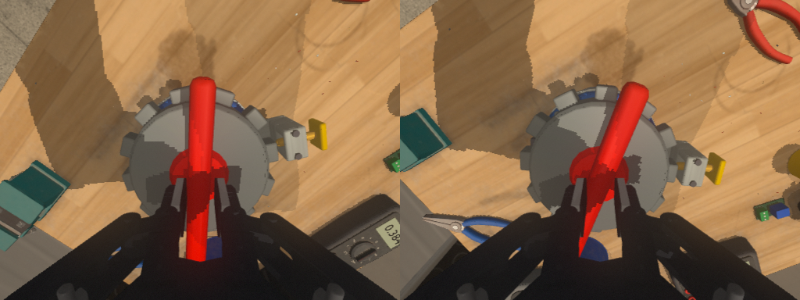

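The right half shows the fingers turned past the bar, because the lid has dropped clear below them. I'll raise the tool, line up with the bar again and grip lower.

Request:
carry_out(motion=[[[0,0,-0.8,0,-0.4],[0,0,-0.4,0.15,-0.2],[0,0,0,0.15,-0.2],[0,0,0,0.13,-0.2],[0,0,0,0,-0.2]]])

```text
time: 10.65
position: [495.1, 230.8, 202.1]
ee_rot: [-0.034, 3.14, 0.0]
contact_force: [-0.9, 0.6, -1.5]
width: 34.3
gripper_force: 0.0
```

Run:
```python
from h import *
im,T=shot("pics/w7.png")
for z in(148,160.5):c,d=meas(im,T,z)
```

```text
t 10.65 p [495.1 230.8 202.1] r [-0.034  3.14   0.   ] F [-0.9  0.6 -1.5] w 34.3 q [ 0.2  -0.07 -0.17  1.47 -0.    0.18]
yaw_x -178.77
bar centre [494.1 228.9] len 155.8 ang 0.29
pad [378 141  20  35 350] rect [461.  334.7] [31.4 11.5] 21.6 mean [460.9 335.4] dist 110.8 ang from centre 107.34
bar centre [488.3 228.9] len 144.6 ang 0.28
pad [378 141  20  35 350] rect [461.  334.7] [31.4 11.5] 21.6 mean [460.9 335.4] dist 109.2 ang from centre 104.44
```

Request:
carry_out(motion=[[[0,-0.04,0.8,0.02,-0.2],[0,0,0.8,0,-0.2],[0,0,0.3,0,-0.2],[0,0,0,0,-0.52],[0,0,0,0,-0.52]]])

```text
time: 11.32
position: [494.9, 229.8, 153.7]
ee_rot: [-0.01, 3.141, 0.0]
contact_force: [0.1, 0.6, 0.1]
width: 20.2
gripper_force: 0.0
```

Request:
carry_out(motion=[[[0,0,0,0.1,-0.52],[0,0,0,0.1,-0.52],[0,0,0,0.1,-0.52],[0,0,0,0.1,-0.52],[0,0,0.02,0.1,-0.52],[0,0,0.03,0.1,-0.52],[0,0,0.03,0.1,-0.52],[0,0,0,0,-0.52]]])

```text
time: 12.32
position: [495.1, 229.8, 151.9]
ee_rot: [0.842, 3.026, 0.001]
contact_force: [-0.4, 0.2, -0.5]
width: 20.4
gripper_force: 0.0
```

Run:
```python
from h import *
im,T=shot("pics/w8.png");print(ctrl.read_state()["wrist_torque"])
c,d=meas(im,T,146)
```

```text
t 12.32 p [495.1 229.8 151.9] r [8.420e-01 3.026e+00 1.000e-03] F [-0.4  0.2 -0.5] w 20.4 q [ 0.19 -0.06 -0.25  1.38 -0.    0.74]
yaw_x 148.9
[-0.00704378 -0.01064711 -0.03654882]
bar centre [483.3 235.9] len 132.5 ang 153.98
pad [362  70  47  37 778] rect [461.5 334.8] [29.5 11. ] 16.5 mean [461.5 335.8] dist 101.3 ang from centre 102.41
pad [369  93  12  13  43] rect [463.5 327.3] [1.3 7.7] 16.7 mean [463.5 327.3] dist 93.6 ang from centre 102.22
```

Request:
carry_out(motion=[[[0,0,0.03,0.1,-0.52],[0,0,0.03,0.1,-0.52],[0,0,0,0.1,-0.52],[0,0,0,0.1,-0.52],[0,0,0,0.1,-0.52],[0,0,0,0.1,-0.52],[0,0,0,0.1,-0.52],[0,0,0,0,-0.52]]])

```text
time: 13.38
position: [494.8, 229.7, 150.0]
ee_rot: [1.63, 2.685, 0.0]
contact_force: [0.4, -0.2, -0.3]
width: 20.3
gripper_force: 0.0
```

Run:
```python
from h import *
im,T=shot("pics/w9.png");print(ctrl.read_state()["wrist_torque"])
c,d=meas(im,T,142)
```

```text
t 13.38 p [494.8 229.7 150. ] r [1.63  2.685 0.   ] F [ 0.4 -0.2 -0.3] w 20.3 q [ 0.19 -0.06 -0.25  1.37 -0.    1.29]
yaw_x 117.47
[-0.03340292 -0.03427753 -0.01163938]
bar centre [488.8 240.5] len 134.6 ang 123.43
pad [273  23  49  24 600] rect [463.4 338.2] [25.3  7.2] 12.2 mean [463.4 338.3] dist 101.0 ang from centre 104.59
pad [289  44   6  19  41] rect [465.7 328.4] [1.2 8.9] 15.9 mean [465.6 328.5] dist 91.0 ang from centre 104.74
pad [464 244  13   8  50] rect [632. 281.] [8.9 3.8] 8.2 mean [631.5 280.5] dist 148.8 ang from centre 15.83
```

Request:
carry_out(motion=[[[0,0,0,0.124,-0.52],[0,0,0,0.124,-0.52],[0,0,0,0,-0.52],[0,0,0,0,-0.7],[0,0,0,0,-0.7],[0,0,0,0,-0.7]]], newtons=30)

```text
time: 14.18
position: [494.9, 229.7, 150.1]
ee_rot: [1.885, 2.513, 0.001]
contact_force: [0.2, 0.4, 3.2]
width: 17.0
gripper_force: 29.8
```

Request:
carry_out(motion=[[[0,0,0,0,0],[0,0,0,0,0],[0,0,-1,0,0],[0,0,-1,0,0],[0,0,-1,0,0],[0,0,-1,0,0],[0,0,0,0,0],[0,0,0,0,0]]])

```text
time: 15.18
position: [494.4, 229.6, 248.7]
ee_rot: [-1.886, -2.512, 0.001]
contact_force: [-0.0, 0.2, 0.3]
width: 42.5
gripper_force: 0.0
```

Run:
```python
from h import *
im,T=shot("pics/w10.png")
c,d=meas(im,T,142)
```

```text
t 15.18 p [494.4 229.6 248.7] r [-1.886e+00 -2.512e+00  1.000e-03] F [-0.   0.2  0.3] w 42.5 q [ 0.19 -0.06 -0.08  1.55 -0.    1.48]
yaw_x 106.21
bar centre [494.8 232.1] len 155.5 ang 106.3
pad [242  50  30   7 205] rect [463.7 338.4] [24.9  4.7] 16.2 mean [463.7 338.4] dist 110.8 ang from centre 106.31
```

View pics/w10.png

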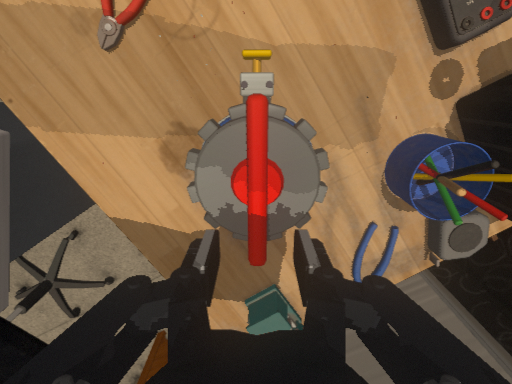

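The view shows the bar upright at col 258, pointing straight at the bolt, with the pad at (257,54). Bar and bolt both measure 106.3°, so I'll go outside the pad with closed fingers.

Request:
carry_out(motion=[[[1,0,0,0,-1],[1,0,0,0,-1],[1,0,0,0,-1],[1,0,0,0,-1],[1,0,0,0,-1],[1,0,0,0,-1],[0,0,0,0,-1]]])

```text
time: 16.1
position: [451.8, 374.6, 248.3]
ee_rot: [-1.883, -2.514, 0.003]
contact_force: [-0.9, -0.0, -1.3]
width: -0.4
gripper_force: 0.0
```

Request:
carry_out(motion=[[[0,0,1,0,-1],[0,0,1,0,-1],[0,0,1,0,-1],[0,0,1,0,-1],[0,0,0.9,0,-1],[0,0,0.6,0,-1],[0,0,0,0,-1]]])

```text
time: 16.98
position: [452.2, 372.9, 110.8]
ee_rot: [-1.886, -2.511, 0.004]
contact_force: [0.2, -0.6, 0.5]
width: -0.3
gripper_force: 0.0
```

Request:
carry_out(motion=[[[-0.2,0,0,0,-1],[-0.2,0,0,0,-1],[-0.2,0,0,0,-1],[-0.1,0,0,0,-1],[0,0,0,0,-1]]])

```text
time: 17.6
position: [457.9, 356.7, 112.4]
ee_rot: [1.887, 2.512, 0.0]
contact_force: [0.7, 0.8, -0.1]
width: -0.2
gripper_force: 0.0
```

Request:
carry_out(motion=[[[-0.12,0,0,0,-1],[-0.12,0,0,0,-1],[-0.1,0,0,0,-1],[0,0,0,0,-1]]])

```text
time: 18.1
position: [460.1, 348.6, 112.2]
ee_rot: [-1.886, -2.512, 0.0]
contact_force: [-0.3, 1.5, 0.4]
width: -0.0
gripper_force: 0.6
```

Request:
carry_out(motion=[[[-0.06,0,0,0,-1],[-0.06,0,0,0,-1],[0,0,0,0,-1]]])

```text
time: 18.48
position: [461.0, 345.8, 112.2]
ee_rot: [1.886, 2.512, -0.0]
contact_force: [-1.1, 1.1, -0.5]
width: 0.1
gripper_force: 0.9
```

Request:
carry_out(motion=[[[-0.06,0,0,0,-1],[-0.06,0,0,0,-1],[0,0,0,0,-1]]])

```text
time: 18.85
position: [461.8, 342.8, 112.2]
ee_rot: [1.886, 2.512, -0.0]
contact_force: [-0.2, 1.7, 0.7]
width: -0.2
gripper_force: 0.8
```

Request:
carry_out(motion=[[[-0.06,0,0,0,-1],[-0.06,0,0,0,-1],[0,0,0,0,-1]]])

```text
time: 19.23
position: [462.1, 341.8, 112.4]
ee_rot: [-1.883, -2.511, -0.004]
contact_force: [-3.8, 11.4, -2.2]
width: 0.2
gripper_force: 6.1
```

Request:
carry_out(motion=[[[-0.06,0,0,0,-1],[-0.06,0,0,0,-1],[0,0,0,0,-1]]])

```text
time: 19.6
position: [462.2, 341.4, 112.5]
ee_rot: [-1.878, -2.51, -0.01]
contact_force: [-6.3, 25.5, -1.0]
width: -0.3
gripper_force: 13.2
```

Run:
```python
from h import *
im,T=shot("pics/w11.png");meas(im,T,142)
a=ctrl.camera("scene");cv2.imwrite("pics/w11b.png",np.hstack([cv2.resize(im[100:340,130:380],(400,384)),cv2.resize(a[150:280,170:305],(400,384))]))
```

```text
t 19.6 p [462.2 341.4 112.5] r [-1.878 -2.51  -0.01 ] F [-6.3 25.5 -1. ] w -0.3 q [ 0.4   0.05 -0.22  1.3   0.01  1.69]
yaw_x 106.38Traceback (most recent call last):
  File "<stdin>", line 2, in <module>
  File "h.py", line 36, in meas
    P=np.polyfit(u[sel],v[sel],1);d=d+P[0]*n_;d/=np.linalg.norm(d);c=c+P[1]*n_
    raise TypeError("expected non-empty vector for x")
TypeError: expected non-empty vector for x
```

Request:
carry_out(motion=[[[0.4,0,0,0,-1],[1,0,0,0,-1],[0,0,-1,0,-1],[0,0,-1,0,-1],[0,0,-1,0,-1],[-1,0,-1,0,-1],[-1,0,-0.8,0,-1],[-1,0,0,0,-1]]])

```text
time: 20.65
position: [475.7, 298.0, 234.3]
ee_rot: [1.885, 2.51, 0.003]
contact_force: [0.3, 0.3, -0.5]
width: 0.1
gripper_force: 0.0
```

Request:
carry_out(motion=[[[-1,0,0,0,-1],[-1,0,0,0,-1],[0,0,0,0,-1]]])

```text
time: 21.02
position: [489.1, 249.3, 232.3]
ee_rot: [1.889, 2.509, -0.001]
contact_force: [0.7, 1.1, -0.2]
width: -0.1
gripper_force: 0.0
```

Run:
```python
from h import *
im,T=shot("pics/w12.png");meas(im,T,142)
cv2.imwrite("pics/w12c.png",cv2.resize(im[0:300,130:430],(600,600)))
```

```text
t 21.02 p [489.1 249.3 232.3] r [ 1.889e+00  2.509e+00 -1.000e-03] F [ 0.7  1.1 -0.2] w -0.1 q [ 0.23 -0.05 -0.1   1.52 -0.    1.52]
yaw_x 106.06
bar centre [481.7 264.2] len 90.6 ang 99.71
pad [241  88  30   8 227] rect [466.7 327.8] [24.4  5.6] 16.1 mean [466.6 327.9] dist 65.3 ang from centre 103.29
```

View pics/w12c.png

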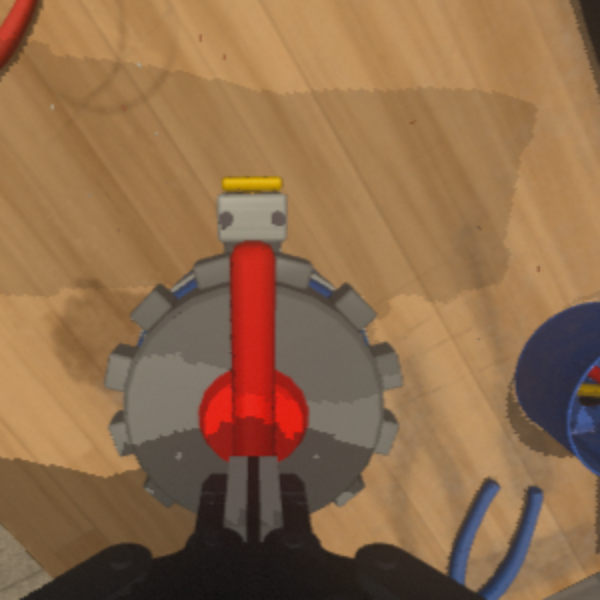

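The view shows the pad at (252,185) in the crop, hard against the bracket. It has moved in 11 mm, the bar is in line with it, and the fingers are clear above everything.

```bash
python3 -c "
from workcell import ctrl;print(ctrl.sign_off())"
```

```text
the job is handed in; nothing more can be done
None
```

I handed the job in after about 21 s on the robot's clock: the lid dropped into its thread, was screwed fully down, and the bolt was pushed about 11 mm into a notch until it stopped. The hand-in gave no verdict, so this rests on my camera and force readings.

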